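# Refit the bedside lamp's head in its quick coupler

## Task

Put the bedside lamp back together: draw the ribbed collar of the lamp base's coupler down until it catches and stays, then take the lamp head out of its charging dock and push its stem fully home so that the collar springs back up and locks it. Press by feel and gently, never hard, let go of the lamp when it stands locked, and leave the other things on the nightstand where they are.

Things in the scene. Friction and masses are not known exactly. Their poses are not given: they have to be found in the camera images.
- lamp_base: The lamp's white battery base with a steel quick coupler on top: a round disc 116 mm across and 40 mm tall, screwed to the nightstand; origin at the centre of its underside, z up. The coupler stands upright on its axis on a telescopic neck, clamped 0 to 30 mm out; how far is not reported, so all coupler heights are ranges, to be found by touch or sight.
- coupler_axis (a point): Point on the base's axis, 127 mm above its underside: where the coupler's flat top face is if the neck is half out; it does not move with the neck. The true top face lies up to 15 mm above or below. Bore 18 mm wide, its rim flaring to 26 mm over the top 4 mm.
- flange_level (a point): Point on the base's axis, 94 mm above its underside: level of the upper side of the collar's foot flange if the neck is half out and the collar up (truly up to 15 mm off). Ribbed aluminium collar round the coupler: barrel 43 mm across, 31 mm tall up to 2 mm below the coupler's top face; flange 56 mm across, 5 mm thick: fingertips astride the barrel push down on it. It marks if squeezed over 20 N.
- collar (a joint): Collar travel in m: 0 = up (home), more = drawn down. A spring pushes it up (4 N at 0, 8 N at the bottom); with the pawl it takes about 10 N to draw it to the catch. From 0.008 it is caught and stays down; hard stop at 0.0105. Up, it holds locking balls in the bore: no stem can enter or leave. Caught, the bore is clear; a stem pushed home trips the pawl and the collar springs up by itself.
- head_center (a point): Middle of the lamp head: white tube 42 mm across, 91 mm tall, 0.2 to 0.31 kg, over a steel stem. The point is on the axis, 85 mm above the stem's tip and 46 mm below the head's top; z along the axis, up. The stem is round, so its turn does not matter.
- stem_tip (a point): Tip of the stem, on its axis. Stem 16 mm across, nose tapered to 10 mm; locking groove; 30 mm wide shoulder 30 mm above the tip, which meets the coupler's top face when home. Home, the tip is 82 to 112 mm above the base's underside (locked and let go, it rises 1 to 2 mm); on balls still in the bore, 15 mm higher. A sprung contact and the pawl resist over the last 6 mm, up to about 11 N with the head's weight.
- contact_pin (a joint): Travel in m of the sprung electrical contact in the bottom of the bore: 0 = free, 0.0065 = pressed by a stem that is fully home, about 0.005 once the lamp head is locked and let go. The stem's tip meets it 6.5 mm before home (3 N, rising to 7 N) and the pawl 4.5 mm before home.
- dock: White charging dock, a block 84 by 84 mm and 42 mm tall, fixed; origin at the centre of its underside. The lamp head stands in its central hole (21 mm wide, 36 mm deep), shoulder on the top face, a loose fit.
- teacup: Speckled brown teacup, 80 mm across, 58 mm tall, handle to its own +y; origin at the centre of its foot. Leave alone.
- bottle: Capped white plastic bottle, 48 mm across, 85 mm tall; origin at the centre of its foot. Leave alone.
- pill_box: Clear acrylic pill dispenser, 150 mm along its own x, 34 mm wide, 28 mm tall; origin at the centre of its underside. Leave alone.
- tweezers: Steel tweezers lying on their side, about 100 mm along their own x, 7 mm tall; origin under their centre. Leave alone.
There are look-alikes about, which are no part of the job. What is shaped like the part that bears head_center but blue is not meant.

How it is judged:
By the outcome, as a careful person would: the job done as asked, in the order asked, and still so for the second after the job is handed in, with the robot touching nothing.
It also fails if it takes over 70 s, if anything falls off the work surface, if the arm or the gripper's body presses on something with over 40 N, if the wrist force passes 120 N, or if a joint passes its speed limit or range.

## Robot

A 7-joint arm with a two-finger parallel gripper is mounted at the origin on the work surface. World frame = base frame: x ahead of the robot, y to its left, z up, the work surface at z = 0. Lengths are in mm, angles in rad, forces in N, time in s.
With the tool pointing down it reaches from about 425 to 950 mm from the base axis. Payload 4.7 kg.
Tool frame: the origin (TCP) lies midway between the tips of the shut fingers; the grasp point (between the pads) lies 19 mm behind it; y points along the fingers, x is the direction in which the jaws open and shut, and the axes are right-handed (so a half turn about y gives the same grasp; the last joint's range is limited). The gripper opens to 87 mm and grips with 3 to 60 N. Pads are 19 mm wide; open, the fingers measure 117 mm over their backs; the gripper's body (75 mm by 190 mm) begins 51 mm behind the grasp point.
Start: joints at [-1.332, 0.469, -0.049, 1.532, 0.024, 1.141, -0.082], TCP at [178.57, 650.97, 222.573] pointing down, gripper open.
Joint ranges: [-2.59, 2.59], [-0.33, 1.99], [-1.39, 1.29], [0.1, 2.45], [-1.04, 4.18], [0.21, 1.99], [-2.66, 2.66]. Speed limits (rad/s): [2.57, 2.57, 3.14, 3.14, 3.14, 3.14, 3.14].

## Interface

Orientations are given as a 3x3 rotation matrix whose columns are the frame's x, y, z axes.
In Python, from station import sensors, cams, workorder gives the robot as it stands.
- The arm moves only by the tool drive_tool, never from a script. Its argument "deltas" is a list of rows, each an object with "travel": the shift along the tool's x, y, z as a fraction of full scale, a list of three; "rotation": the turn, a rotation vector about the tool's x, y, z as a fraction of full scale, a list of three. In form: [{"travel": [x, y, z], "rotation": [ax, ay, az]}, ...]. A call has 1 to 10 rows; each row shifts and turns the commanded pose from where the row before left it, along the tool's axes as they then stand; what a row does not reach is not made up. Full scale, the value 1, is 0.3 m for a shift and pi rad for a turn. A row lasts 1/10 s, in which the tool goes at most 50 mm and 8.59 degrees, less where a joint would pass 70% of its speed; a pose out of reach is approached as far as the arm can. A call with a number of a shift or a turn outside -1 to 1 is refused whole. A call with a gripper value outside its range is refused whole. "jaw" is the opening, from 0 (shut) to 1 (fully open), set as the call begins (left out, the last holds). The fingers move at their own pace and stop on an object; "newtons" is the grip in N (left out, the last holds). Time passes only in rows, so rows that do not move let the fingers close. It gives the time, the measured TCP pose, the force and the opening at its end, in the units of the state.
- sensors.read_state(): the state, without advancing time (a new reading comes with each control period).
- cams.camera(name): name is "scene" or "top" or "wrist"; returns the picture (480x640x3 uint8, red, green, blue); there is no depth.
- cams.camera_model(name): a dict with "intrinsics" (3x3 intrinsics, pixels), "dist" ([k1, k2, p1, p2, k3] as OpenCV has them; the pictures are not rectified), "T" (4x4, takes a point from camera to world coordinates). Camera axes: x right, y down, z forward; pixel columns grow to the right and rows downward; lengths in mm; the calibration is good to about 2 mm. A picture is of the moment at which its call begins: read the wrist's pose just before it. camera_model takes no time and is no camera call; for the wrist camera it gives the pose at the moment of the call.
- workorder.finish_job(): hands the job in, once; it reports no verdict.
The state is a dict: "time": time; "joint_positions": joint angles; "joint_velocities": joint speeds; "joint_torque": joint torques, N m; "tcp_pos": TCP position; "tool_rot": TCP orientation; "wrist_force": force on the tool from outside, world axes, zero at the start; "ft_torque": the same for the moment, N m; "grip_width": finger opening in mm.
Only numpy, scipy, OpenCV 4.12 (cv2) and the standard library are available. Lean on these libraries where they do the work, as an engineer would, in place of code of your own. Each camera call takes 0.05 s, during which the arm holds its last target.

## Working session

There is one attempt and no reset: what is moved stays moved. The work goes in short steps, Python scripts to look and compute and a tool call to move; the robot and the scene stay as the last step left them, time stands still between calls to the robot, and variables do not carry over. Pictures are saved under pics/ and viewed, and the job is handed in when it is done.

Besides the shell and the picture viewer there is one more tool, called after "Request:" as name([rows], argument=value, ...), one row to a line, values as JSON. drive_tool: Moves the arm, as the interface text tells. Shift numbers are shares of 0.3 m and turn numbers shares of pi rad, none past 1 either way. Its arguments: {"type":"object","properties":{"deltas":{"type":"array","items":{"type":"object","properties":{"travel":{"type":"array","items":{"type":"number","minimum":-1,"maximum":1}},"rotation":{"type":"array","items":{"type":"number","minimum":-1,"maximum":1}}}}},"jaw":{"type":"number"},"newtons":{"type":"number"}},"required":["deltas"]}

```bash
ls; mkdir -p pics; cat > h.py <<'E'
import numpy as np, cv2
from station import sensors, cams, workorder
def snap(n,f):
    m=cams.camera_model(n); im=cams.camera(n); cv2.imwrite('pics/'+f,cv2.cvtColor(im,cv2.COLOR_RGB2BGR)); 
    np.savez('pics/'+f+'.npz',K=m['intrinsics'],d=m['dist'],T=m['T']); return im,m
def load(f):
    z=np.load('pics/'+f+'.npz'); return cv2.imread('pics/'+f),dict(intrinsics=z['K'],dist=z['d'],T=z['T'])
def ray(m,uv):
    p=cv2.undistortPoints(np.array([[uv]],float),np.array(m['intrinsics'],float),np.array(m['dist'],float))[0,0]
    T=np.array(m['T']); return T[:3,3],T[:3,:3]@np.array([p[0],p[1],1])
def onz(m,uv,z):
    o,d=ray(m,uv); return o+d*(z-o[2])/d[2]
def cross(m1,u1,m2,u2):
    a,d=ray(m1,u1); b,e=ray(m2,u2); s=np.linalg.lstsq(np.c_[d,-e],b-a,rcond=None)[0]
    p,q=a+s[0]*d,b+s[1]*e; return (p+q)/2,np.linalg.norm(p-q)
def proj(m,P):
    T=np.linalg.inv(np.array(m['T'])); r=cv2.Rodrigues(T[:3,:3])[0]
    return cv2.projectPoints(np.array(P,float).reshape(-1,1,3),r,T[:3,3],np.array(m['intrinsics'],float),np.array(m['dist'],float))[0][:,0]
def st():
    s=sensors.read_state(); print('t',s['time'],'tcp',np.round(s['tcp_pos'],1),'F',np.round(s['wrist_force'],1),'w',round(s['grip_width'],1)); return s
E
python3 - <<'E'
from h import *
np.set_printoptions(suppress=True,precision=3)
s=st(); print(np.array(s['tool_rot']))
for n in('scene','top','wrist'):
    im,m=snap(n,n+'0.png'); print(n,np.array(m['T'])[:3])
E
```

```text
pics
t 0.0 tcp [178.4 650.4 221.5] F [-0.6  0.1 -0.3] w 87.1
[[ 0.265 -0.    -0.964]
 [ 0.964 -0.002  0.265]
 [-0.002 -1.    -0.   ]]
scene [[  -0.01     0.665   -0.747 1227.328]
 [   1.       0.022    0.006    5.728]
 [   0.02    -0.746   -0.665  680.098]]
top [[   0.028   -0.989    0.145  461.504]
 [  -0.999   -0.031   -0.016   26.792]
 [   0.021   -0.145   -0.989 1017.688]]
wrist [[  0.265   0.926   0.268 104.682]
 [  0.964  -0.254  -0.076 669.762]
 [ -0.002   0.279  -0.96  383.194]]
```

View pics/scene0.png

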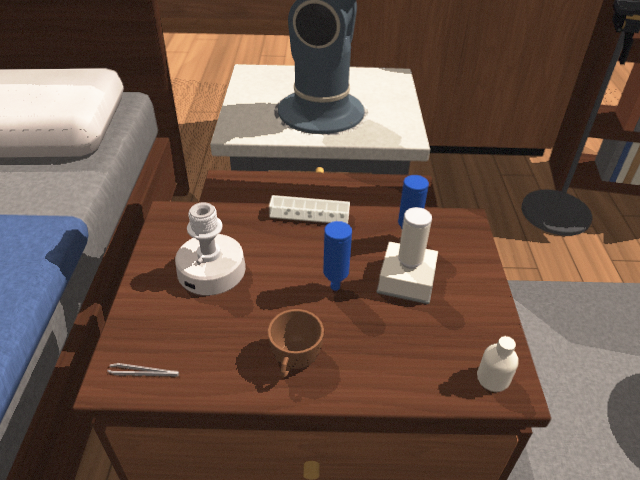

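View pics/top0.png

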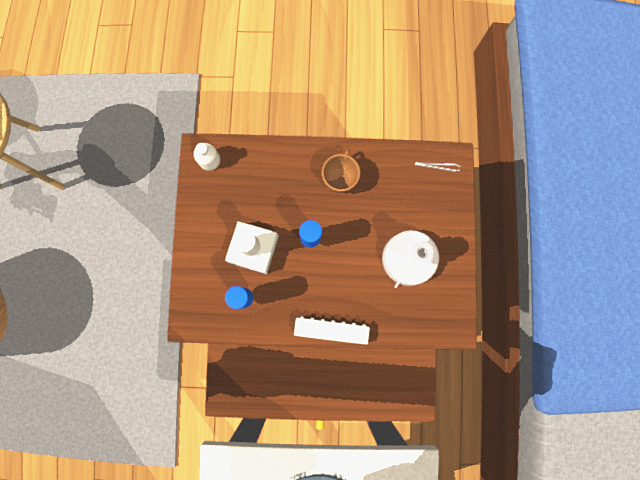

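View pics/wrist0.png

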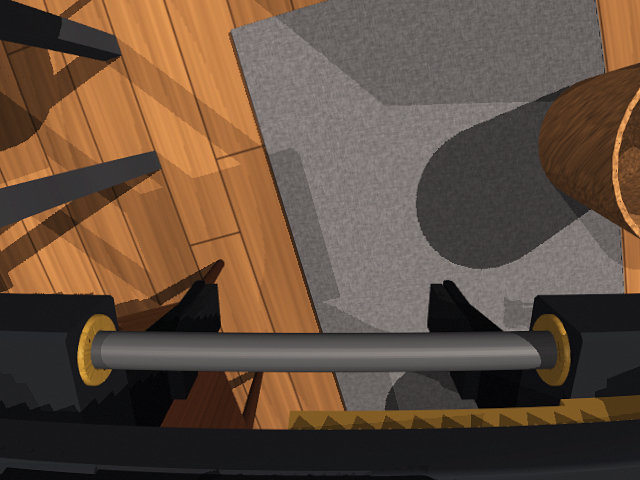

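```bash
python3 - <<'E'
import cv2,numpy as np
a=cv2.imread('pics/scene0.png');t=cv2.imread('pics/top0.png')
def c(i,x,y,w,h,k):return cv2.resize(i[y:y+h,x:x+w],None,fx=k,fy=k,interpolation=cv2.INTER_CUBIC)
A=np.vstack([np.hstack([c(a,165,195,100,75,4),c(a,365,195,100,75,4)]),np.hstack([c(t,370,215,100,75,4),c(t,205,205,100,75,4)])])
cv2.imwrite('pics/crop0.png',A)
E
```

```text
(no output)
```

View pics/crop0.png

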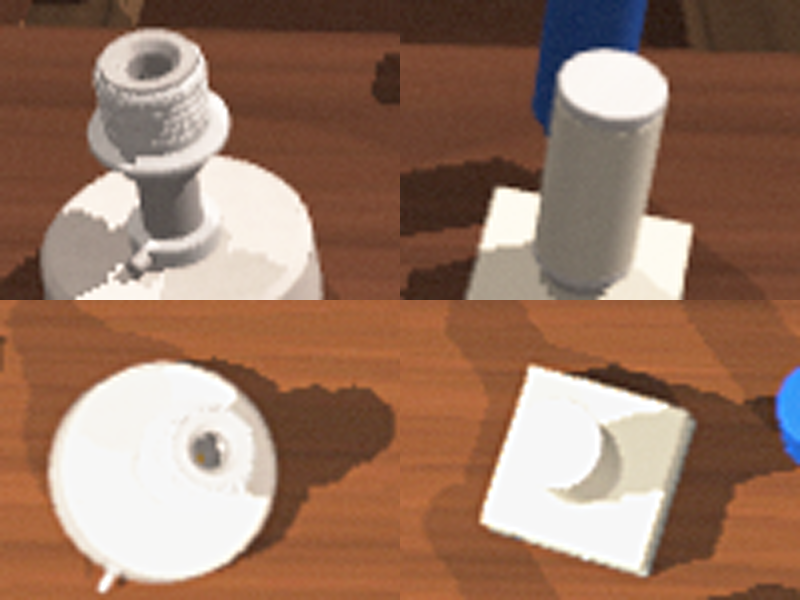

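```bash
python3 - <<'E'
from h import *
np.set_printoptions(suppress=True,precision=1)
s,ms=load('scene0.png');t,mt=load('top0.png')
print('bore',cross(ms,(203,210.7),mt,(422,252.5)))
print('base z40',onz(mt,(410.7,257.5),40))
# base mask top
hsv=cv2.cvtColor(t,cv2.COLOR_BGR2HSV)
mk=((hsv[...,1]<60)&(hsv[...,2]>150)).astype(np.uint8)
n,l,stt,c=cv2.connectedComponentsWithStats(mk[:345,170:478])
for i in range(1,n):
    if stt[i,4]>150: 
        print(stt[i],c[i]+[170,0])
        cn=max(cv2.findContours((l==i).astype(np.uint8),0,1)[0],key=len)+np.array([170,0]); print('minrect',cv2.minAreaRect(cn), 'circ',cv2.minEnclosingCircle(cn))
for u in[(337,171)]: print(onz(mt,u,58))
cor=[(530,67),(692,112),(650,275),(482,222)]
P=[onz(mt,(205+x/4,205+y/4),42) for x,y in cor]; print('dock',np.array(P),np.mean(P,0), [np.linalg.norm(P[i]-P[i-1]) for i in range(4)])
print('head top',onz(ms,(418,216.5),42-30+131+30 -0))
for z in (143,): print('head top z=42+101', onz(ms,(418,216.5),143))
print('blue tops', onz(mt,(310,233),130),onz(mt,(238,297),130))
print('pill',onz(mt,(332,330),28),'bot',onz(mt,(207,156),60))
E
```

```text
bore (array([ 559.6, -178.3,  130.1]), np.float64(0.8788198931534786))
base z40 [ 558.5 -175.9   40. ]
[   0   73   29  208 2424] [179.3 130.9]
minrect ((184.0, 176.5), (207.0, 28.0), 90.0) circ ((183.0, 176.5), 104.3133316040039)
[ 24 143  26  27 531] [206.3 156. ]
minrect ((206.50001525878906, 156.0), (28.991378784179688, 21.920310974121094), 45.0) circ ((207.0, 155.5), 14.840922355651855)
[245 162  46  10 179] [438.1 165.5]
minrect ((437.4699401855469, 164.70999145507812), (44.97199630737305, 7.778174877166748), 8.130102157592773) circ ((437.5, 164.5), 22.5500431060791)
[  56  222   52   52 1810] [251.4 247.3]
minrect ((251.27330017089844, 247.09796142578125), (43.21110153198242, 42.66008758544922), 16.8583984375) circ ((251.5, 247.5), 29.334379196166992)
[ 212  231   57   57 2396] [409.9 257.9]
minrect ((410.2000427246094, 257.9000244140625), (53.66563034057617, 55.901695251464844), 63.43495178222656) circ ((409.0, 260.0), 30.413911819458008)
[ 124  316   76   28 1393] [331.3 330.3]
minrect ((331.4615478515625, 329.8077392578125), (74.54487609863281, 19.845558166503906), 7.125016689300537) circ ((331.4208068847656, 330.6227722167969), 37.67070770263672)
[732.1 -18.2  58. ]
dock [[ 628.2  -22.4   42. ]
 [ 607.3 -106.9   42. ]
 [ 522.4  -86.3   42. ]
 [ 547.1    0.3   42. ]] [576.3 -53.9  42. ] [np.float64(84.21585151215267), np.float64(87.02126743783774), np.float64(87.30644254396445), np.float64(90.04041770582953)]
head top [614.1 146.4 173. ]
head top z=42+101 [577.8 154.7 143. ]
blue tops [590.2  33.1 130. ] [466.8 162.1 130. ]
pill [406.2 -17.3  28. ] bot [755.7 253.6  60. ]
```

```bash
python3 - <<'E'
from h import *
np.set_printoptions(suppress=True,precision=1)
s,ms=load('scene0.png');t,mt=load('top0.png')
cor=[(530,67),(692,112),(650,275),(482,222)]
P=[onz(mt,(205+(x-400)/4,205+y/4),42) for x,y in cor]; print('dock',np.array(P),np.mean(P,0), [np.linalg.norm(P[i]-P[i-1]) for i in range(4)])
# head top in scene: bright ellipse fit
c=s[200:232,395:440]; 
hsv=cv2.cvtColor(c,cv2.COLOR_BGR2HSV); mk=((hsv[...,1]<40)&(hsv[...,2]>215)).astype(np.uint8)
cn=max(cv2.findContours(mk,0,1)[0],key=cv2.contourArea); e=cv2.fitEllipse(cn); print(e, onz(ms,np.array(e[0])+[395,200],143))
u=proj(ms,[[577.8,154.7,143]]); print(u, proj(mt,[[577.8,154.7,143],[577.8,154.7,42]]))
# base sides in scene at z=40 ellipse; use top-view disc
for z in (30,40): print(onz(mt,(410.2,257.9),z))
E
```

```text
dock [[621.7 184.4  42. ]
 [600.9  99.6  42. ]
 [516.4 117.6  42. ]
 [540.7 204.9  42. ]] [569.9 151.6  42. ] [np.float64(83.62617700040363), np.float64(87.39595799547698), np.float64(86.35120626490121), np.float64(90.60575677752121)]
((22.960290908813477, 15.713010787963867), (15.521159172058105, 26.43735122680664), 98.76498413085938) [575.9 154.8 143. ]
[[418.  216.5]] [[243.9 236.6]
 [250.8 243.3]]
[ 558.6 -176.9   30. ]
[ 557.7 -174.8   40. ]
```

```bash
cat > plan.py <<'E'
from h import *
from scipy.spatial.transform import Rotation as R
def yawof(M): return np.degrees(np.arctan2(M[1,0],M[0,0]))
def plan(target,yaw,n,cyl=True,start=None):
    s=sensors.read_state(); p=np.array(s['tcp_pos']) if start is None else np.array(start[0],float)
    y0=yawof(np.array(s['tool_rot'])) if start is None else start[1]
    q=np.array(target,float)
    def fr(y):
        c,si=np.cos(np.radians(y)),np.sin(np.radians(y)); return np.array([[c,0,-si],[si,0,c],[0,-1,0]])
    prev=p
    for k in range(1,n+1):
        f=k/n
        if cyl:
            a0,a1=np.arctan2(p[1],p[0]),np.arctan2(q[1],q[0]);r0,r1=np.hypot(*p[:2]),np.hypot(*q[:2])
            a=a0+(a1-a0)*f;r=r0+(r1-r0)*f; P=np.array([r*np.cos(a),r*np.sin(a),p[2]+(q[2]-p[2])*f])
        else: P=p+(q-p)*f
        y=y0+(yaw-y0)*(k-1)/n
        d=fr(y).T@(P-prev); print(k,np.round(d/300,3).tolist(),'rot',round(-(yaw-y0)/n/180,4),'mm',round(np.linalg.norm(d),1)); prev=P
E
python3 - <<'E'
from plan import *
plan([558.5,-177,222],-17.6,24)
E
```

```text
1 [-0.017, -0.0, -0.15] rot 0.0214 mm 45.3
2 [-0.017, -0.0, -0.149] rot 0.0214 mm 45.0
3 [-0.017, -0.0, -0.148] rot 0.0214 mm 44.8
4 [-0.017, -0.0, -0.147] rot 0.0214 mm 44.5
5 [-0.017, -0.0, -0.147] rot 0.0214 mm 44.3
6 [-0.017, -0.0, -0.146] rot 0.0214 mm 44.0
7 [-0.017, -0.0, -0.145] rot 0.0214 mm 43.8
8 [-0.017, -0.0, -0.144] rot 0.0214 mm 43.5
9 [-0.017, -0.0, -0.143] rot 0.0214 mm 43.3
10 [-0.017, -0.0, -0.142] rot 0.0214 mm 43.0
11 [-0.017, -0.0, -0.142] rot 0.0214 mm 42.8
12 [-0.017, -0.0, -0.141] rot 0.0214 mm 42.6
13 [-0.017, -0.0, -0.14] rot 0.0214 mm 42.3
14 [-0.017, -0.0, -0.139] rot 0.0214 mm 42.1
15 [-0.017, -0.0, -0.138] rot 0.0214 mm 41.8
16 [-0.017, -0.0, -0.138] rot 0.0214 mm 41.6
17 [-0.017, -0.0, -0.137] rot 0.0214 mm 41.3
18 [-0.017, -0.0, -0.136] rot 0.0214 mm 41.1
19 [-0.017, -0.0, -0.135] rot 0.0214 mm 40.8
20 [-0.017, -0.0, -0.134] rot 0.0214 mm 40.6
21 [-0.017, -0.0, -0.133] rot 0.0214 mm 40.3
22 [-0.017, -0.0, -0.133] rot 0.0214 mm 40.1
23 [-0.017, -0.0, -0.132] rot 0.0214 mm 39.8
24 [-0.017, -0.0, -0.131] rot 0.0214 mm 39.6
```

Request:
drive_tool([
  {"travel": [-0.017, 0, -0.15], "rotation": [0, 0.0214, 0]},
  {"travel": [-0.017, 0, -0.149], "rotation": [0, 0.0214, 0]},
  {"travel": [-0.017, 0, -0.148], "rotation": [0, 0.0214, 0]},
  {"travel": [-0.017, 0, -0.147], "rotation": [0, 0.0214, 0]},
  {"travel": [-0.017, 0, -0.147], "rotation": [0, 0.0214, 0]},
  {"travel": [-0.017, 0, -0.146], "rotation": [0, 0.0214, 0]},
  {"travel": [-0.017, 0, -0.145], "rotation": [0, 0.0214, 0]},
  {"travel": [-0.017, 0, -0.144], "rotation": [0, 0.0214, 0]},
  {"travel": [-0.017, 0, -0.143], "rotation": [0, 0.0214, 0]},
  {"travel": [-0.017, 0, -0.142], "rotation": [0, 0.0214, 0]},
])

```text
time: 1.15
tcp_pos: [515.4, 376.2, 222.2]
tool_rot: [[0.809, -0.0, -0.587], [0.587, -0.0, 0.809], [-0.0, -1.0, -0.0]]
wrist_force: [0.0, 0.9, -0.5]
grip_width: 86.9
```

Request:
drive_tool([
  {"travel": [-0.017, 0, -0.142], "rotation": [0, 0.0214, 0]},
  {"travel": [-0.017, 0, -0.141], "rotation": [0, 0.0214, 0]},
  {"travel": [-0.017, 0, -0.14], "rotation": [0, 0.0214, 0]},
  {"travel": [-0.017, 0, -0.139], "rotation": [0, 0.0214, 0]},
  {"travel": [-0.017, 0, -0.138], "rotation": [0, 0.0214, 0]},
  {"travel": [-0.017, 0, -0.138], "rotation": [0, 0.0214, 0]},
  {"travel": [-0.017, 0, -0.137], "rotation": [0, 0.0214, 0]},
  {"travel": [-0.017, 0, -0.136], "rotation": [0, 0.0214, 0]},
  {"travel": [-0.017, 0, -0.135], "rotation": [0, 0.0214, 0]},
  {"travel": [0, 0, 0]},
])

```text
$.deltas[9]: bad value
```

```bash
python3 - <<'E'
from plan import *
s=st();print(np.round(s['tool_rot'],3))
plan([558.5,-177,222],-17.6,5)
im,m=snap('wrist','wrist1.png')
E
```

```text
t 1.15 tcp [515.4 376.2 222.2] F [ 0.   0.9 -0.5] w 86.9
[[ 0.809 -0.    -0.587]
 [ 0.587 -0.     0.809]
 [-0.    -1.    -0.   ]]
1 [-0.07, 0.0, -0.39] rot 0.0595 mm 118.9
2 [-0.07, 0.0, -0.384] rot 0.0595 mm 117.0
3 [-0.07, 0.0, -0.377] rot 0.0595 mm 115.0
4 [-0.069, 0.0, -0.371] rot 0.0595 mm 113.1
5 [-0.069, 0.0, -0.364] rot 0.0595 mm 111.1
```

View pics/wrist1.png

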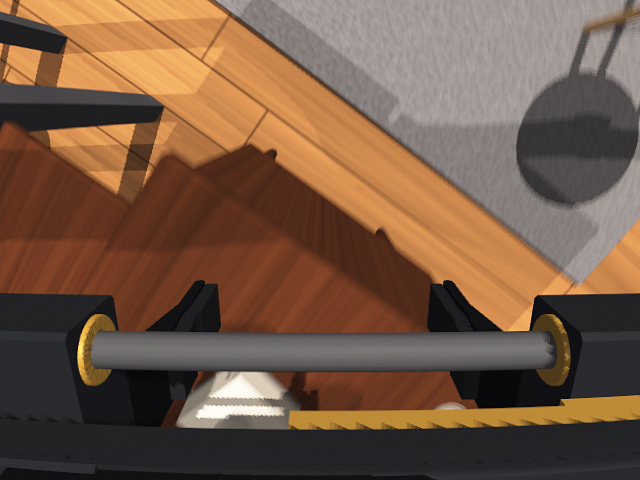

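Request:
drive_tool([
  {"travel": [-0.017, 0, -0.142], "rotation": [0, 0.0214, 0]},
  {"travel": [-0.017, 0, -0.141], "rotation": [0, 0.0214, 0]},
  {"travel": [-0.017, 0, -0.14], "rotation": [0, 0.0214, 0]},
  {"travel": [-0.017, 0, -0.139], "rotation": [0, 0.0214, 0]},
  {"travel": [-0.017, 0, -0.138], "rotation": [0, 0.0214, 0]},
  {"travel": [-0.017, 0, -0.138], "rotation": [0, 0.0214, 0]},
  {"travel": [-0.017, 0, -0.137], "rotation": [0, 0.0214, 0]},
  {"travel": [-0.017, 0, -0.136], "rotation": [0, 0.0214, 0]},
  {"travel": [-0.017, 0, -0.135], "rotation": [0, 0.0214, 0]},
  {"travel": [0, 0, 0], "rotation": [0, 0, 0]},
])

```text
time: 2.2
tcp_pos: [602.8, 9.6, 222.9]
tool_rot: [[1.0, 0.0, -0.014], [0.014, -0.004, 1.0], [-0.0, -1.0, -0.004]]
wrist_force: [0.7, 0.3, 0.6]
grip_width: 86.4
```

```bash
python3 - <<'E'
from plan import *
s=st();print(np.round(s['tool_rot'],3))
plan([558.5,-177,222],-17.6,6)
E
```

```text
t 2.2 tcp [602.8   9.6 222.9] F [0.7 0.3 0.6] w 86.4
[[ 1.     0.    -0.014]
 [ 0.014 -0.004  1.   ]
 [-0.    -1.    -0.004]]
1 [-0.012, 0.0, -0.108] rot 0.017 mm 32.5
2 [-0.012, 0.0, -0.107] rot 0.017 mm 32.3
3 [-0.012, 0.0, -0.107] rot 0.017 mm 32.2
4 [-0.012, 0.0, -0.106] rot 0.017 mm 32.0
5 [-0.012, 0.0, -0.106] rot 0.017 mm 31.9
6 [-0.012, 0.0, -0.105] rot 0.017 mm 31.7
```

Request:
drive_tool([
  {"travel": [-0.012, 0, -0.108], "rotation": [0, 0.017, 0]},
  {"travel": [-0.012, 0, -0.107], "rotation": [0, 0.017, 0]},
  {"travel": [-0.012, 0, -0.107], "rotation": [0, 0.017, 0]},
  {"travel": [-0.012, 0, -0.106], "rotation": [0, 0.017, 0]},
  {"travel": [-0.012, 0, -0.106], "rotation": [0, 0.017, 0]},
  {"travel": [-0.012, 0, -0.105], "rotation": [0, 0.017, 0]},
  {"travel": [0, 0, 0], "rotation": [0, 0, 0]},
  {"travel": [0, 0, 0], "rotation": [0, 0, 0]},
])

```text
time: 3.0
tcp_pos: [561.5, -169.6, 222.4]
tool_rot: [[0.957, -0.0, 0.291], [-0.291, 0.001, 0.957], [-0.0, -1.0, 0.001]]
wrist_force: [0.3, 0.3, 0.5]
grip_width: 87.0
```

```bash
python3 - <<'E'
from plan import *
s=st();print(np.round(s['tool_rot'],3))
im,m=snap('wrist','wrist2.png')
print(proj(m,[[559,-177,130],[559,-177,40]]))
E
```

```text
t 3.0 tcp [ 561.5 -169.6  222.4] F [0.3 0.3 0.5] w 87.0
[[ 0.957 -0.     0.291]
 [-0.291  0.001  0.957]
 [-0.    -1.     0.001]]
[[322.79489377 251.17901546]
 [323.13807587 217.0675497 ]]
```

View pics/wrist2.png

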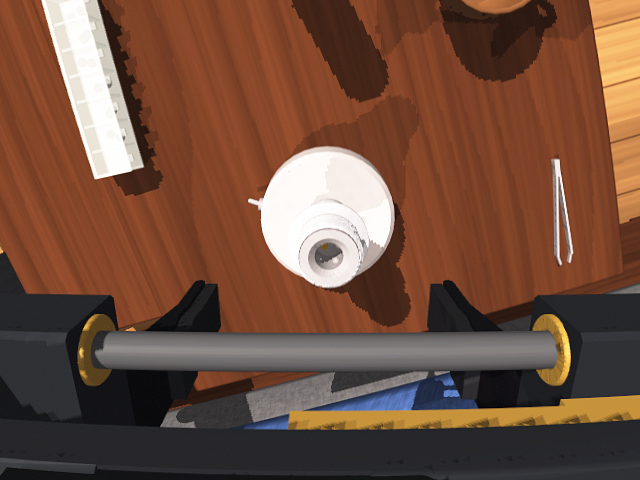

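```bash
python3 - <<'E'
from plan import *
np.set_printoptions(suppress=True,precision=1)
t,m=load('wrist2.png')
hsv=cv2.cvtColor(t,cv2.COLOR_BGR2HSV)
mk=((hsv[...,1]<70)&(hsv[...,2]>120)).astype(np.uint8); mk[:, :240]=0;mk[:,420:]=0;mk[300:]=0;mk[:130]=0
cn=max(cv2.findContours(mk,0,1)[0],key=cv2.contourArea)
c2=np.array([p for p in cn if p[0][1]<225 and p[0][0]>264]); (c,a,an)=cv2.fitEllipse(c2);print(c,a,an)
print(onz(m,c,40))
k=cv2.resize(t[200:300,270:390],None,fx=6,fy=6,interpolation=cv2.INTER_CUBIC); cv2.imwrite('pics/crop1.png',k)
E
```

```text
(327.7257080078125, 216.62413024902344) (131.74246215820312, 141.01089477539062) 172.4871826171875
[ 562.7 -177.7   40. ]
```

View pics/crop1.png

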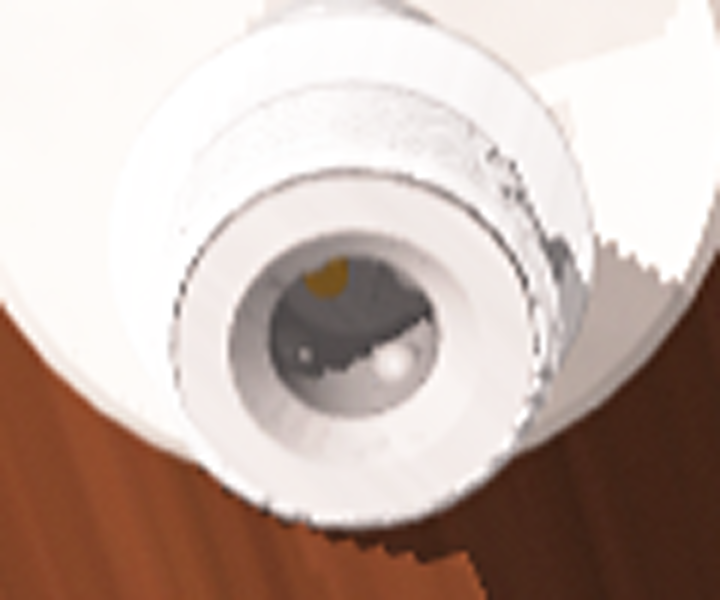

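```bash
python3 - <<'E'
from plan import *
np.set_printoptions(suppress=True,precision=1)
t,m=load('wrist2.png');s,ms=load('scene0.png');tt,mt=load('top0.png')
print(m['intrinsics'])
c=(270+356/6,200+348/6)
for z in(120,128,135):
  print(z,onz(m,c,z), 'w',np.linalg.norm(onz(m,(270+175/6,258),z)-onz(m,(270+538/6,258),z)))
print(cross(ms,(203,210.7),m,(329.3,257.5)),cross(mt,(422,252.5),m,(329.3,257)))
E
```

```text
[[429.6   0.  323.5]
 [  0.  429.6 236.7]
 [  0.    0.    1. ]]
120 [ 560.7 -185.8  120. ] w 39.318378095799865
128 [ 561.4 -183.1  128. ] w 38.12702275593696
135 [ 562.  -180.8  135. ] w 37.08458683355682
(array([ 562. , -179.1,  132.6]), np.float64(4.063593019602482)) (array([ 560.8, -181.1,  127.2]), np.float64(3.5860419197282347))
```

Request:
drive_tool([
  {"travel": [0.007, 0, -0.027], "rotation": [0, 0, 0]},
  {"travel": [0, 0, 0], "rotation": [0, 0, 0]},
  {"travel": [0, 0.09, 0], "rotation": [0, 0, 0]},
  {"travel": [0, 0.09, 0], "rotation": [0, 0, 0]},
  {"travel": [0, 0.08, 0], "rotation": [0, 0, 0]},
  {"travel": [0, 0.05, 0], "rotation": [0, 0, 0]},
  {"travel": [0, 0.04, 0], "rotation": [0, 0, 0]},
  {"travel": [0, 0, 0], "rotation": [0, 0, 0]},
  {"travel": [0, 0, 0], "rotation": [0, 0, 0]},
], jaw=1, newtons=3)

```text
time: 3.95
tcp_pos: [561.8, -178.3, 118.0]
tool_rot: [[0.957, 0.001, 0.291], [-0.291, -0.0, 0.957], [0.001, -1.0, 0.0]]
wrist_force: [-0.8, 0.0, 0.2]
grip_width: 87.1
```

```bash
python3 - <<'E'
from plan import *
s=st();print(np.round(s['tool_rot'],3))
im,m=snap('wrist','wrist3.png');snap('scene','scene3.png')
print(proj(m,[[561,-178,130],[561,-178,97]]))
E
```

```text
t 3.95 tcp [ 561.8 -178.3  118. ] F [-0.8  0.   0.2] w 87.1
[[ 0.957  0.001  0.291]
 [-0.291 -0.     0.957]
 [ 0.001 -1.     0.   ]]
[[320.27763578 316.32205065]
 [320.80564749 283.4259058 ]]
```

View pics/wrist3.png

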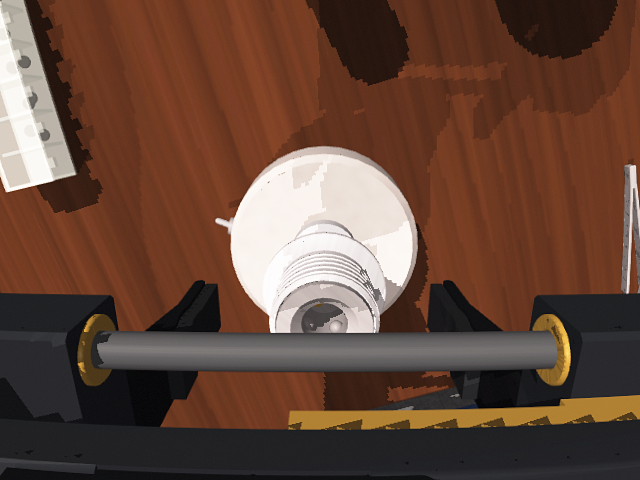

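View pics/scene3.png

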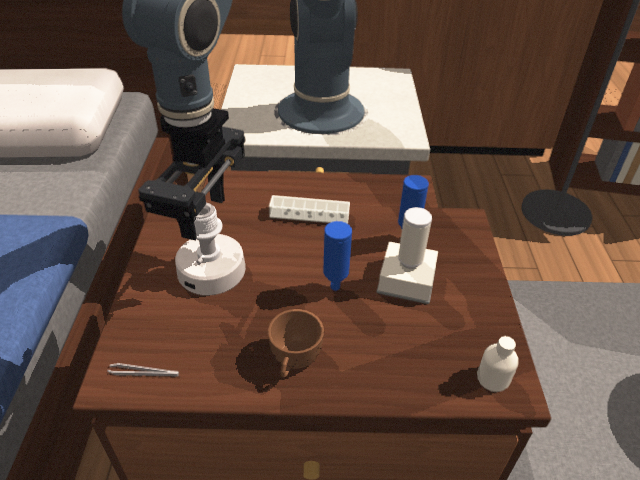

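Request:
drive_tool([
  {"travel": [0, 0.02, 0], "rotation": [0, 0, 0]},
  {"travel": [0, 0.01, 0], "rotation": [0, 0, 0]},
  {"travel": [0, 0, 0], "rotation": [0, 0, 0]},
  {"travel": [0, 0, 0], "rotation": [0, 0, 0]},
  {"travel": [0, 0, 0], "rotation": [0, 0, 0]},
  {"travel": [0, 0, 0], "rotation": [0, 0, 0]},
  {"travel": [0, 0, 0], "rotation": [0, 0, 0]},
], jaw=0.52, newtons=3)

```text
time: 4.75
tcp_pos: [561.3, -178.1, 108.6]
tool_rot: [[0.957, 0.0, 0.291], [-0.291, 0.0, 0.957], [0.0, -1.0, 0.0]]
wrist_force: [0.0, -0.0, -0.4]
grip_width: 46.6
```

Request:
drive_tool([
  {"travel": [0, 0.007, 0], "rotation": [0, 0, 0]},
  {"travel": [0, 0.007, 0], "rotation": [0, 0, 0]},
  {"travel": [0, 0, 0], "rotation": [0, 0, 0]},
  {"travel": [0, 0, 0], "rotation": [0, 0, 0]},
])

```text
time: 5.15
tcp_pos: [561.3, -178.1, 104.2]
tool_rot: [[0.957, -0.0, 0.291], [-0.291, 0.0, 0.957], [-0.0, -1.0, 0.0]]
wrist_force: [0.3, 0.0, -1.3]
grip_width: 45.3
```

Request:
drive_tool([
  {"travel": [0, 0.007, 0], "rotation": [0, 0, 0]},
  {"travel": [0, 0, 0], "rotation": [0, 0, 0]},
  {"travel": [0, 0, 0], "rotation": [0, 0, 0]},
])

```text
time: 5.45
tcp_pos: [561.4, -178.2, 102.5]
tool_rot: [[0.957, 0.0, 0.291], [-0.291, 0.0, 0.957], [0.0, -1.0, 0.0]]
wrist_force: [0.0, 1.4, 2.9]
grip_width: 45.6
```

Request:
drive_tool([
  {"travel": [0, 0.007, 0], "rotation": [0, 0, 0]},
  {"travel": [0, 0, 0], "rotation": [0, 0, 0]},
  {"travel": [0, 0, 0], "rotation": [0, 0, 0]},
])

```text
time: 5.75
tcp_pos: [561.4, -178.2, 100.6]
tool_rot: [[0.957, 0.001, 0.291], [-0.291, 0.0, 0.957], [0.0, -1.0, 0.0]]
wrist_force: [-0.6, 0.1, 4.5]
grip_width: 45.2
```

Request:
drive_tool([
  {"travel": [0, 0.007, 0], "rotation": [0, 0, 0]},
  {"travel": [0, 0, 0], "rotation": [0, 0, 0]},
  {"travel": [0, 0, 0], "rotation": [0, 0, 0]},
])

```text
time: 6.05
tcp_pos: [561.5, -178.1, 98.7]
tool_rot: [[0.957, 0.001, 0.291], [-0.291, 0.0, 0.957], [0.0, -1.0, 0.001]]
wrist_force: [-0.9, 1.3, 7.2]
grip_width: 45.4
```

Request:
drive_tool([
  {"travel": [0, 0.005, 0], "rotation": [0, 0, 0]},
  {"travel": [0, 0, 0], "rotation": [0, 0, 0]},
  {"travel": [0, 0, 0], "rotation": [0, 0, 0]},
])

```text
time: 6.35
tcp_pos: [561.4, -178.2, 96.8]
tool_rot: [[0.957, 0.001, 0.291], [-0.291, -0.0, 0.957], [0.001, -1.0, 0.0]]
wrist_force: [-0.6, -0.4, 4.6]
grip_width: 45.3
```

Request:
drive_tool([
  {"travel": [0, 0.005, 0], "rotation": [0, 0, 0]},
  {"travel": [0, 0, 0], "rotation": [0, 0, 0]},
  {"travel": [0, 0, 0], "rotation": [0, 0, 0]},
])

```text
time: 6.65
tcp_pos: [561.4, -178.1, 94.9]
tool_rot: [[0.957, 0.0, 0.291], [-0.291, -0.0, 0.957], [0.0, -1.0, -0.0]]
wrist_force: [0.1, -0.4, 2.4]
grip_width: 45.3
```

Request:
drive_tool([
  {"travel": [0, 0.005, 0], "rotation": [0, 0, 0]},
  {"travel": [0, 0, 0], "rotation": [0, 0, 0]},
  {"travel": [0, 0, 0], "rotation": [0, 0, 0]},
])

```text
time: 6.95
tcp_pos: [561.3, -178.1, 93.8]
tool_rot: [[0.957, 0.0, 0.291], [-0.291, 0.0, 0.957], [0.0, -1.0, 0.0]]
wrist_force: [-0.7, -0.4, 4.5]
grip_width: 45.1
```

Request:
drive_tool([
  {"travel": [0, 0.004, 0], "rotation": [0, 0, 0]},
  {"travel": [0, 0, 0], "rotation": [0, 0, 0]},
  {"travel": [0, 0, 0], "rotation": [0, 0, 0]},
])

```text
time: 7.25
tcp_pos: [561.4, -178.2, 92.8]
tool_rot: [[0.957, 0.0, 0.291], [-0.291, 0.0, 0.957], [0.0, -1.0, 0.0]]
wrist_force: [-0.7, 0.4, 7.6]
grip_width: 45.1
```

Request:
drive_tool([
  {"travel": [0, 0.003, 0], "rotation": [0, 0, 0]},
  {"travel": [0, 0, 0], "rotation": [0, 0, 0]},
  {"travel": [0, 0, 0], "rotation": [0, 0, 0]},
])

```text
time: 7.55
tcp_pos: [561.4, -178.1, 92.1]
tool_rot: [[0.957, 0.0, 0.291], [-0.291, 0.0, 0.957], [0.0, -1.0, 0.001]]
wrist_force: [-1.4, 0.6, 8.5]
grip_width: 45.0
```

Request:
drive_tool([
  {"travel": [0, 0.003, 0], "rotation": [0, 0, 0]},
  {"travel": [0, 0, 0], "rotation": [0, 0, 0]},
  {"travel": [0, 0, 0], "rotation": [0, 0, 0]},
])

```text
time: 7.85
tcp_pos: [561.4, -178.1, 92.1]
tool_rot: [[0.957, 0.001, 0.291], [-0.291, 0.001, 0.957], [0.0, -1.0, 0.001]]
wrist_force: [-3.1, 1.5, 13.9]
grip_width: 45.0
```

```bash
python3 - <<'E'
from plan import *
for i in range(2):
  s=st();im,m=snap('scene',f'scene4{i}.png')
s=st()
c=im[190:265,165:265];a=load('scene0.png')[0][190:265,165:265];d=cv2.cvtColor(c,cv2.COLOR_RGB2BGR)
cv2.imwrite('pics/crop4.png',cv2.resize(np.hstack([a,d]),None,fx=4,fy=4,interpolation=cv2.INTER_CUBIC))
E
```

```text
t 7.85 tcp [ 561.4 -178.1   92.1] F [-3.1  1.5 13.9] w 45.0
t 7.9 tcp [ 561.4 -178.2   92.1] F [-4.   1.9 14.5] w 45.0
t 7.95 tcp [ 561.4 -178.2   92.1] F [-4.2  0.9 14.5] w 45.1
```

View pics/crop4.png

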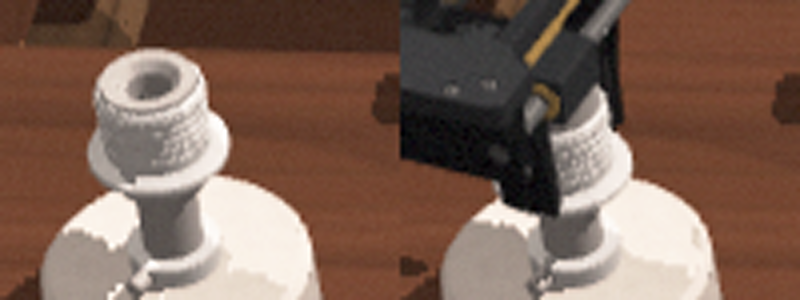

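Request:
drive_tool([
  {"travel": [0, -0.01, 0], "rotation": [0, 0, 0]},
  {"travel": [0, -0.03, 0], "rotation": [0, 0, 0]},
  {"travel": [0, -0.1, 0], "rotation": [0, 0, 0]},
  {"travel": [0, -0.1, 0], "rotation": [0, 0, 0]},
  {"travel": [0, -0.13, 0], "rotation": [0, 0, 0]},
  {"travel": [0, -0.13, 0], "rotation": [0, 0, 0]},
  {"travel": [0, 0, 0], "rotation": [0, 0, 0]},
], jaw=1)

```text
time: 8.65
tcp_pos: [563.8, -179.5, 245.8]
tool_rot: [[0.957, 0.009, 0.291], [-0.291, -0.002, 0.957], [0.01, -1.0, 0.001]]
wrist_force: [0.4, -0.4, -0.4]
grip_width: 85.4
```

```bash
python3 - <<'E'
from plan import *
s=st();im,m=snap('scene',f'scene5.png'); print(np.round(s['tool_rot'],3)); print('j7',s['joint_positions'])
snap('wrist','wrist5.png')
c=im[190:265,165:265];a=load('scene0.png')[0][190:265,165:265];d=cv2.cvtColor(c,cv2.COLOR_RGB2BGR)
cv2.imwrite('pics/crop5.png',cv2.resize(np.hstack([a,d]),None,fx=4,fy=4,interpolation=cv2.INTER_CUBIC))
E
```

```text
t 8.65 tcp [ 563.8 -179.5  245.8] F [ 0.4 -0.4 -0.4] w 85.4
[[ 0.957  0.009  0.291]
 [-0.291 -0.002  0.957]
 [ 0.01  -1.     0.001]]
j7 [-0.20716565  0.33638191  0.57706106  1.74379949 -0.20397363  1.11150446
  0.13848485]
```

View pics/crop5.png

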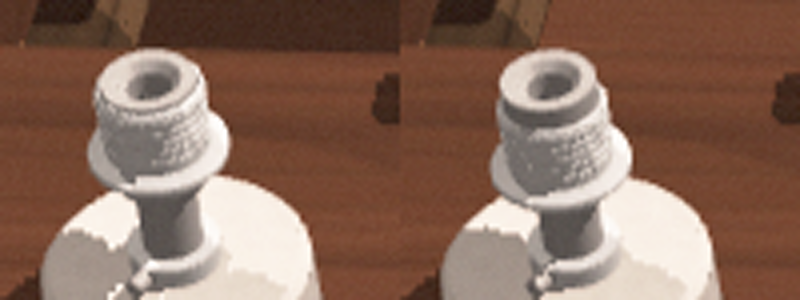

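View pics/wrist5.png

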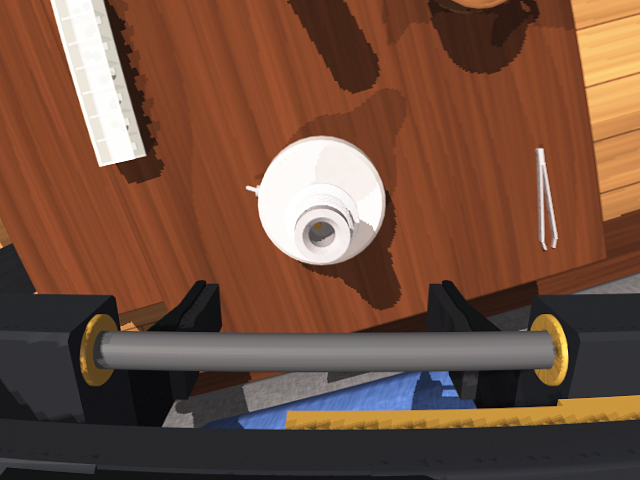

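```bash
python3 - <<'E'
from plan import *
np.set_printoptions(suppress=True,precision=1)
t,m=load('wrist2.png');s,ms=load('scene0.png');tt,mt=load('top0.png');s5,m5=load('scene5.png');w5,mw=load('wrist5.png')
z=135.6
print(onz(m,(329.3,257.5),z),onz(ms,(203,210.7),z),onz(mt,(422,252.5),z))
k=cv2.resize(w5[200:270,285:365],None,fx=8,fy=8,interpolation=cv2.INTER_CUBIC); cv2.imwrite('pics/crop6.png',k)
plan([575.5,154,246],48,10)
E
```

```text
[ 562.2 -180.3  135.6] [ 566.4 -176.   135.6] [ 559.  -177.5  135.6]
1 [0.001, -0.002, 0.112] rot -0.036 mm 33.5
2 [0.007, -0.002, 0.112] rot -0.036 mm 33.5
3 [0.013, -0.002, 0.111] rot -0.036 mm 33.6
4 [0.019, -0.002, 0.11] rot -0.036 mm 33.6
5 [0.026, -0.002, 0.109] rot -0.036 mm 33.7
6 [0.032, -0.002, 0.108] rot -0.036 mm 33.7
7 [0.038, -0.002, 0.106] rot -0.036 mm 33.7
8 [0.044, -0.002, 0.104] rot -0.036 mm 33.8
9 [0.05, -0.002, 0.101] rot -0.036 mm 33.8
10 [0.055, -0.002, 0.098] rot -0.036 mm 33.9
```

View pics/crop6.png

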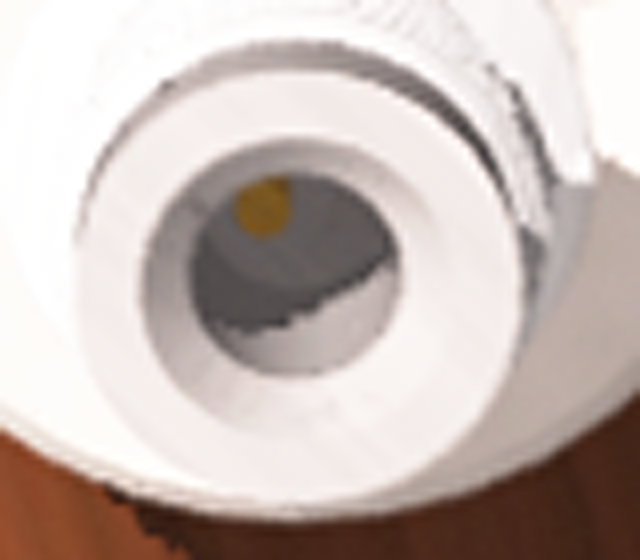

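```bash
python3 - <<'E'
from plan import *
np.set_printoptions(suppress=True,precision=1)
w5,mw=load('wrist5.png')
for z in(130,133,135.6):print(onz(mw,(322.6,235.75),z))
E
```

```text
[ 561.4 -182.2  130. ]
[ 561.6 -181.4  133. ]
[ 561.8 -180.7  135.6]
```

Request:
drive_tool([
  {"travel": [0.001, -0.002, 0.112], "rotation": [0, -0.036, 0]},
  {"travel": [0.007, -0.002, 0.112], "rotation": [0, -0.036, 0]},
  {"travel": [0.013, -0.002, 0.111], "rotation": [0, -0.036, 0]},
  {"travel": [0.019, -0.002, 0.11], "rotation": [0, -0.036, 0]},
  {"travel": [0.026, -0.002, 0.109], "rotation": [0, -0.036, 0]},
  {"travel": [0.032, -0.002, 0.108], "rotation": [0, -0.036, 0]},
  {"travel": [0.038, -0.002, 0.106], "rotation": [0, -0.036, 0]},
  {"travel": [0.044, -0.002, 0.104], "rotation": [0, -0.036, 0]},
  {"travel": [0.05, -0.002, 0.101], "rotation": [0, -0.036, 0]},
  {"travel": [0.055, -0.002, 0.098], "rotation": [0, -0.036, 0]},
])

```text
time: 9.75
tcp_pos: [574.7, 155.2, 244.2]
tool_rot: [[0.667, -0.004, -0.745], [0.745, -0.001, 0.667], [-0.004, -1.0, 0.002]]
wrist_force: [1.1, 0.6, 0.1]
grip_width: 87.0
```

Request:
drive_tool([
  {"travel": [0, 0, 0], "rotation": [0, 0, 0]},
  {"travel": [0, 0, 0], "rotation": [0, 0, 0]},
])

```text
time: 9.95
tcp_pos: [574.9, 154.5, 244.5]
tool_rot: [[0.669, -0.004, -0.743], [0.743, -0.001, 0.669], [-0.003, -1.0, 0.002]]
wrist_force: [0.6, -1.1, 0.4]
grip_width: 86.7
```

```bash
python3 - <<'E'
from plan import *
s=st();im,m=snap('wrist','wrist6.png');print(proj(m,[[575.5,154,143],[575.5,154,42]]))
E
```

```text
t 9.95 tcp [574.9 154.5 244.5] F [ 0.6 -1.1  0.4] w 86.7
[[325.64982029 237.07259404]
 [325.59245989 204.55771231]]
```

View pics/wrist6.png

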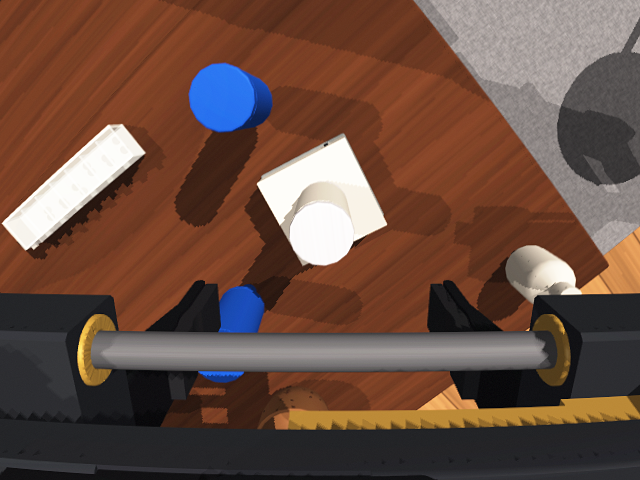

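```bash
python3 - <<'E'
from plan import *
np.set_printoptions(suppress=True,precision=1)
t,m=load('wrist6.png')
hsv=cv2.cvtColor(t[190:275,275:370],cv2.COLOR_BGR2HSV); 
g=t[190:275,275:370].min(axis=2)
c=cv2.HoughCircles(cv2.GaussianBlur(g,(3,3),0),cv2.HOUGH_GRADIENT,1,20,param1=60,param2=12,minRadius=28,maxRadius=38);print(c)
if c is not None:
  for u in c[0][:3]: print(onz(m,(u[0]+275,u[1]+190),143))
cv2.imwrite('pics/crop7.png',cv2.resize(t[190:275,275:370],None,fx=6,fy=6,interpolation=cv2.INTER_CUBIC))
E
```

```text
[[[46.5 45.5 32.9]]]
[573.  152.7 143. ]
```

View pics/crop7.png

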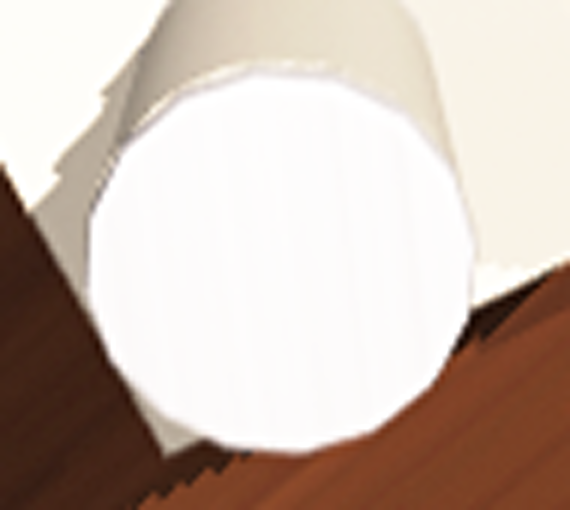

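Request:
drive_tool([
  {"travel": [-0.01, 0, 0.006], "rotation": [0, 0, 0]},
  {"travel": [0, 0.1, 0], "rotation": [0, 0, 0]},
  {"travel": [0, 0.1, 0], "rotation": [0, 0, 0]},
  {"travel": [0, 0.09, 0], "rotation": [0, 0, 0]},
  {"travel": [0, 0.06, 0], "rotation": [0, 0, 0]},
  {"travel": [0, 0, 0], "rotation": [0, 0, 0]},
  {"travel": [0, 0, 0], "rotation": [0, 0, 0]},
])

```text
time: 10.7
tcp_pos: [573.2, 151.9, 141.8]
tool_rot: [[0.672, -0.0, -0.741], [0.741, -0.0, 0.672], [-0.0, -1.0, -0.0]]
wrist_force: [0.1, -0.5, 0.8]
grip_width: 87.1
```

```bash
python3 - <<'E'
from plan import *
s=st();im,m=snap('wrist','wrist7.png');snap('top','top7.png')
E
```

```text
t 10.7 tcp [573.2 151.9 141.8] F [ 0.1 -0.5  0.8] w 87.1
```

View pics/wrist7.png

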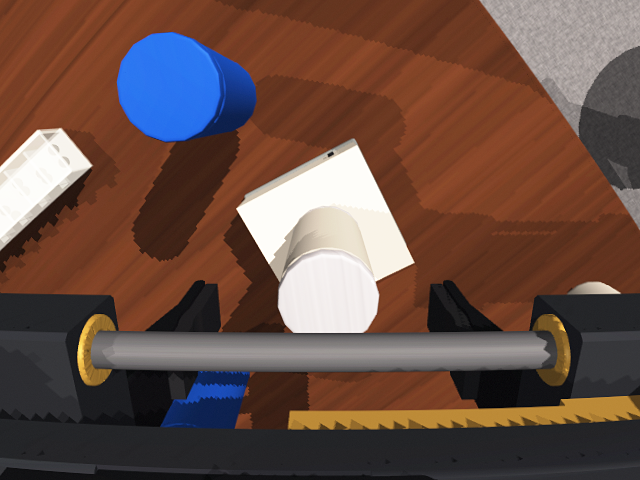

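```bash
python3 - <<'E'
from plan import *
np.set_printoptions(suppress=True,precision=1)
t,m=load('wrist7.png')
p=[573.2,151.9,141.8]; print(proj(m,[p]),'head',onz(m,(328.5,301),143))
X=np.array([.672,.741,0]);Z=np.array([-.741,.672,0])
d=onz(m,(328.5,301),143)-p; print(d@X,d@Z)
E
```

```text
[[325.9 304.1]] head [572.5 154.  143. ]
1.0709458313261249 1.9663436923782387
```

Request:
drive_tool([
  {"travel": [0, 0, 0.006], "rotation": [0, 0, 0]},
  {"travel": [0, 0.06, 0], "rotation": [0, 0, 0]},
  {"travel": [0, 0.06, 0], "rotation": [0, 0, 0]},
  {"travel": [0, 0.05, 0], "rotation": [0, 0, 0]},
  {"travel": [0, 0, 0], "rotation": [0, 0, 0]},
  {"travel": [0, 0, 0], "rotation": [0, 0, 0]},
])

```text
time: 11.4
tcp_pos: [571.8, 154.3, 90.9]
tool_rot: [[0.67, 0.0, -0.742], [0.742, 0.0, 0.67], [0.0, -1.0, -0.0]]
wrist_force: [-0.5, -0.0, -0.2]
grip_width: 87.2
```

Request:
drive_tool([
  {"travel": [0, 0, 0], "rotation": [0, 0, 0]},
  {"travel": [0, 0, 0], "rotation": [0, 0, 0]},
  {"travel": [0, 0, 0], "rotation": [0, 0, 0]},
  {"travel": [0, 0, 0], "rotation": [0, 0, 0]},
  {"travel": [0, 0, 0], "rotation": [0, 0, 0]},
  {"travel": [0, 0, 0], "rotation": [0, 0, 0]},
], jaw=0.3, newtons=4)

```text
time: 12.0
tcp_pos: [571.5, 154.2, 90.6]
tool_rot: [[0.67, 0.0, -0.742], [0.742, 0.0, 0.67], [0.0, -1.0, 0.0]]
wrist_force: [-0.9, -0.2, 0.2]
grip_width: 46.9
```

Request:
drive_tool([
  {"travel": [0, 0, 0], "rotation": [0, 0, 0]},
  {"travel": [0, 0, 0], "rotation": [0, 0, 0]},
  {"travel": [0, 0, 0], "rotation": [0, 0, 0]},
])

```text
time: 12.3
tcp_pos: [571.7, 154.3, 90.6]
tool_rot: [[0.67, 0.0, -0.742], [0.742, 0.0, 0.67], [0.0, -1.0, -0.0]]
wrist_force: [-0.3, 0.6, 0.1]
grip_width: 42.0
```

Request:
drive_tool([
  {"travel": [0, 0, 0], "rotation": [0, 0, 0]},
  {"travel": [0, 0, 0], "rotation": [0, 0, 0]},
  {"travel": [0, 0, 0], "rotation": [0, 0, 0]},
], newtons=30)

```text
time: 12.6
tcp_pos: [571.7, 154.3, 90.5]
tool_rot: [[0.67, 0.0, -0.742], [0.742, 0.0, 0.67], [0.0, -1.0, -0.0]]
wrist_force: [0.5, 0.4, -0.3]
grip_width: 41.6
```

Request:
drive_tool([
  {"travel": [0, -0.02, 0], "rotation": [0, 0, 0]},
  {"travel": [0, -0.06, 0], "rotation": [0, 0, 0]},
  {"travel": [0, -0.1, 0], "rotation": [0, 0, 0]},
  {"travel": [0, -0.1, 0], "rotation": [0, 0, 0]},
  {"travel": [0, -0.1, 0], "rotation": [0, 0, 0]},
  {"travel": [0, -0.1, 0], "rotation": [0, 0, 0]},
  {"travel": [0, -0.08, 0], "rotation": [0, 0, 0]},
  {"travel": [0, 0, 0], "rotation": [0, 0, 0]},
  {"travel": [0, 0, 0], "rotation": [0, 0, 0]},
])

```text
time: 13.5
tcp_pos: [570.8, 153.9, 257.8]
tool_rot: [[0.67, -0.001, -0.742], [0.742, -0.0, 0.67], [-0.001, -1.0, 0.001]]
wrist_force: [-0.4, -0.3, -2.9]
grip_width: 41.5
```

```bash
python3 - <<'E'
from plan import *
s=st();snap('scene','scene8.png');snap('wrist','wrist8.png');snap('top','top8.png')
print(np.round(s['tool_rot'],3))
E
```

```text
t 13.5 tcp [570.8 153.9 257.8] F [-0.4 -0.3 -2.9] w 41.5
[[ 0.67  -0.001 -0.742]
 [ 0.742 -0.     0.67 ]
 [-0.001 -1.     0.001]]
```

View pics/scene8.png

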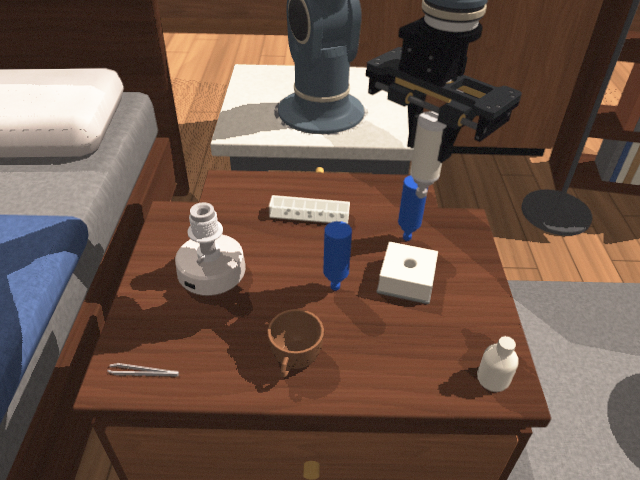

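View pics/wrist8.png

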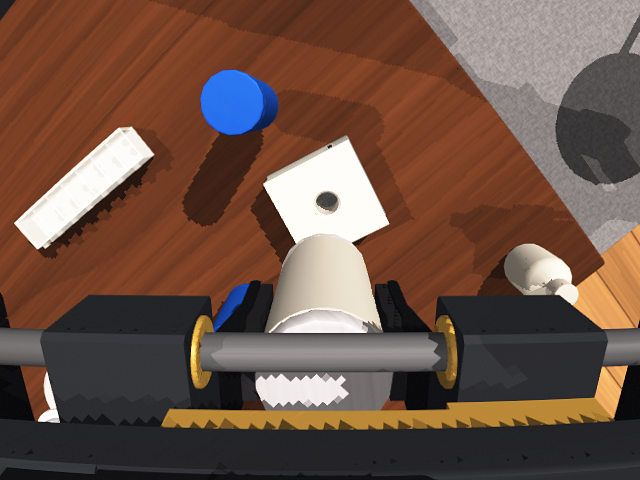

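```bash
python3 - <<'E'
from plan import *
np.set_printoptions(suppress=True,precision=1)
def hole(f,box):
    t,m=load(f); x,y,w,h=box; g=cv2.cvtColor(t,cv2.COLOR_BGR2GRAY)[y:y+h,x:x+w]
    _,b=cv2.threshold(g,0,255,cv2.THRESH_BINARY_INV+cv2.THRESH_OTSU)
    cn=max(cv2.findContours(b,0,1)[0],key=cv2.contourArea); e=cv2.fitEllipse(cn); c=np.array(e[0])+[x,y]; print(f,c,e[1],onz(m,c,42))
hole('wrist8.png',(308,185,38,35)); hole('scene8.png',(396,254,28,20)); hole('top8.png',(240,234,24,20))
plan([561,-178.5,258],-10,10)
t,m=load('top8.png');cv2.imwrite('pics/crop8.png',cv2.resize(t[200:290,200:300],None,fx=6,fy=6))
E
```

```text
wrist8.png [327.4 200.9] (17.596416473388672, 22.461767196655273) [571.4 155.   42. ]
scene8.png [409.6 263. ] (8.182232856750488, 11.661811828613281) [576.4 154.5  42. ]
top8.png [245.8 239.7] (12.419502258300781, 21.435283660888672) [584.9 165.3  42. ]
1 [-0.064, -0.001, -0.092] rot 0.0322 mm 33.7
2 [-0.06, -0.001, -0.095] rot 0.0322 mm 33.7
3 [-0.056, -0.001, -0.098] rot 0.0322 mm 33.7
4 [-0.051, -0.001, -0.1] rot 0.0322 mm 33.7
5 [-0.047, -0.001, -0.102] rot 0.0322 mm 33.7
6 [-0.042, -0.001, -0.104] rot 0.0322 mm 33.7
7 [-0.038, -0.001, -0.106] rot 0.0322 mm 33.7
8 [-0.033, -0.001, -0.107] rot 0.0322 mm 33.7
9 [-0.028, -0.001, -0.109] rot 0.0322 mm 33.7
10 [-0.024, -0.001, -0.11] rot 0.0322 mm 33.6
```

View pics/crop8.png

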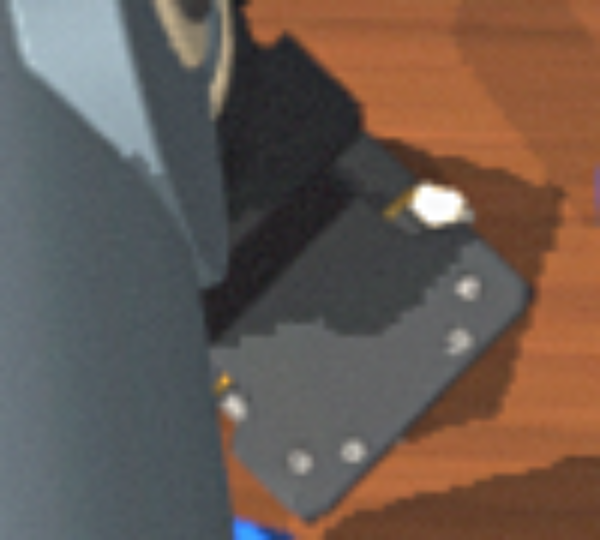

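Request:
drive_tool([
  {"travel": [-0.064, 0, -0.092], "rotation": [0, 0.0322, 0]},
  {"travel": [-0.06, 0, -0.095], "rotation": [0, 0.0322, 0]},
  {"travel": [-0.056, 0, -0.098], "rotation": [0, 0.0322, 0]},
  {"travel": [-0.051, 0, -0.1], "rotation": [0, 0.0322, 0]},
  {"travel": [-0.047, 0, -0.102], "rotation": [0, 0.0322, 0]},
  {"travel": [-0.042, 0, -0.104], "rotation": [0, 0.0322, 0]},
  {"travel": [-0.038, 0, -0.106], "rotation": [0, 0.0322, 0]},
  {"travel": [-0.033, 0, -0.107], "rotation": [0, 0.0322, 0]},
  {"travel": [-0.028, 0, -0.109], "rotation": [0, 0.0322, 0]},
  {"travel": [-0.024, 0, -0.11], "rotation": [0, 0.0322, 0]},
])

```text
time: 14.65
tcp_pos: [561.4, -179.3, 256.9]
tool_rot: [[0.984, -0.003, 0.178], [-0.178, 0.0, 0.984], [-0.003, -1.0, -0.0]]
wrist_force: [0.8, 0.2, -3.4]
grip_width: 41.5
```

Request:
drive_tool([
  {"travel": [0, 0, 0], "rotation": [0, 0, 0]},
  {"travel": [0, 0, 0], "rotation": [0, 0, 0]},
])

```text
time: 14.85
tcp_pos: [561.3, -178.9, 257.2]
tool_rot: [[0.984, -0.002, 0.176], [-0.176, 0.001, 0.984], [-0.002, -1.0, 0.0]]
wrist_force: [0.8, 0.4, -3.3]
grip_width: 41.5
```

```bash
python3 - <<'E'
from plan import *
s=st();snap('scene','scene9.png');snap('wrist','wrist9.png');snap('top','top9.png')
print(np.round(s['tool_rot'],3)); plan([561.3,-178,258],-10,1,cyl=False)
E
```

```text
t 14.85 tcp [ 561.3 -178.9  257.2] F [ 0.8  0.4 -3.3] w 41.5
[[ 0.984 -0.002  0.176]
 [-0.176  0.001  0.984]
 [-0.002 -1.     0.   ]]
1 [-0.003, -0.001, -0.005] rot 0.0006 mm 1.9
```

View pics/scene9.png

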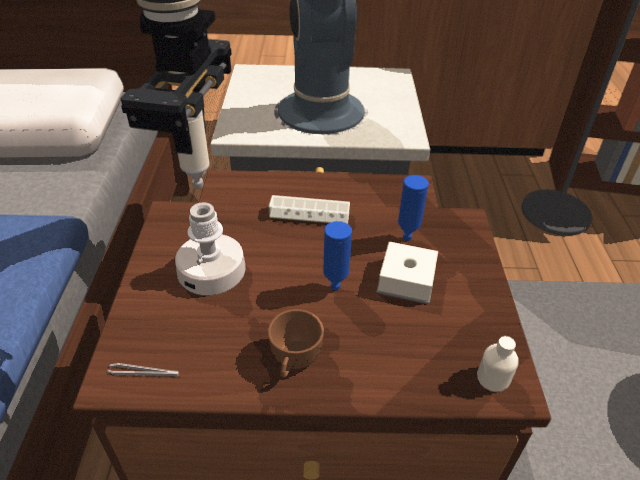

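View pics/wrist9.png

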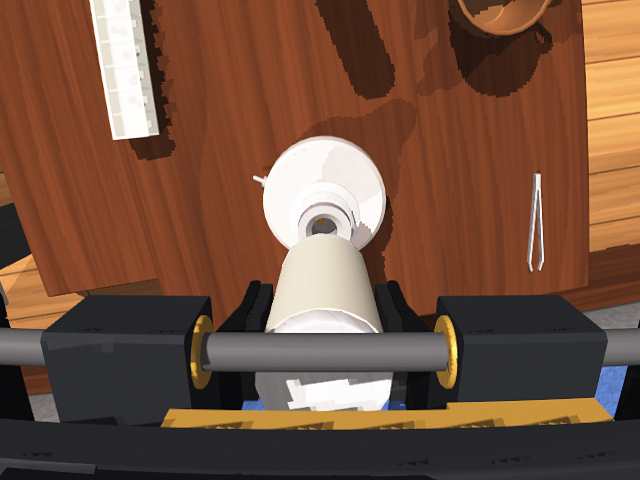

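```bash
python3 - <<'E'
from plan import *
np.set_printoptions(suppress=True,precision=1)
t,m=load('scene9.png')
print(proj(m,[[561.3,-178.9,178.5],[561.3,-178.9,135.6],[561.3,-176.9,135.6]]))
k=t[95:225,165:245];cv2.imwrite('pics/crop9.png',cv2.resize(k,None,fx=4.5,fy=4.5,interpolation=cv2.INTER_CUBIC))
E
```

```text
[[198.1 186.4]
 [201.7 208.6]
 [203.  208.6]]
```

View pics/crop9.png

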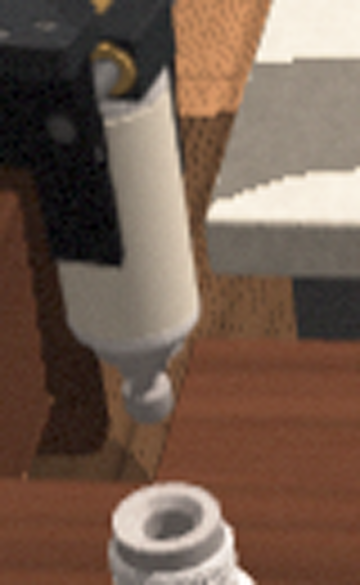

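Request:
drive_tool([
  {"travel": [0, 0.05, 0], "rotation": [0, 0, 0]},
  {"travel": [0, 0.05, 0], "rotation": [0, 0, 0]},
  {"travel": [0, 0.03, 0], "rotation": [0, 0, 0]},
  {"travel": [0, 0, 0], "rotation": [0, 0, 0]},
  {"travel": [0, 0, 0], "rotation": [0, 0, 0]},
])

```text
time: 15.5
tcp_pos: [562.7, -177.9, 219.7]
tool_rot: [[0.985, 0.0, 0.174], [-0.174, -0.0, 0.985], [0.0, -1.0, 0.0]]
wrist_force: [0.5, 0.5, -1.5]
grip_width: 41.6
```

```bash
python3 - <<'E'
from plan import *
s=st();im,m=snap('scene','scene10.png');t,m=load('scene10.png')
k=t[120:225,165:245];cv2.imwrite('pics/crop10.png',cv2.resize(k,None,fx=5,fy=5,interpolation=cv2.INTER_CUBIC))
E
```

```text
t 15.5 tcp [ 562.7 -177.9  219.7] F [ 0.5  0.5 -1.5] w 41.6
```

View pics/crop10.png

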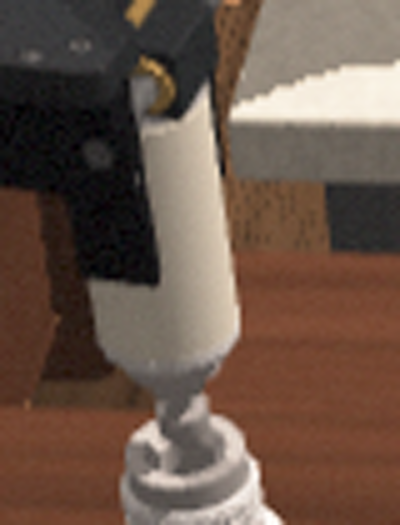

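Request:
drive_tool([
  {"travel": [-0.005, 0, -0.004], "rotation": [0, 0, 0]},
  {"travel": [0, 0.007, 0], "rotation": [0, 0, 0]},
  {"travel": [0, 0, 0], "rotation": [0, 0, 0]},
  {"travel": [0, 0, 0], "rotation": [0, 0, 0]},
])

```text
time: 15.95
tcp_pos: [560.6, -179.2, 217.5]
tool_rot: [[0.985, 0.0, 0.175], [-0.175, 0.0, 0.985], [0.0, -1.0, 0.0]]
wrist_force: [-1.0, -0.5, -2.5]
grip_width: 41.6
```

Request:
drive_tool([
  {"travel": [0, 0.01, 0], "rotation": [0, 0, 0]},
  {"travel": [0, 0, 0], "rotation": [0, 0, 0]},
  {"travel": [0, 0, 0], "rotation": [0, 0, 0]},
])

```text
time: 16.25
tcp_pos: [560.5, -179.1, 214.2]
tool_rot: [[0.985, -0.0, 0.174], [-0.174, 0.0, 0.985], [-0.0, -1.0, 0.0]]
wrist_force: [-0.7, -1.0, -2.4]
grip_width: 42.0
```

Request:
drive_tool([
  {"travel": [0, 0.01, 0], "rotation": [0, 0, 0]},
  {"travel": [0, 0, 0], "rotation": [0, 0, 0]},
  {"travel": [0, 0, 0], "rotation": [0, 0, 0]},
])

```text
time: 16.55
tcp_pos: [560.6, -179.2, 211.3]
tool_rot: [[0.985, -0.0, 0.175], [-0.175, 0.0, 0.985], [-0.0, -1.0, 0.0]]
wrist_force: [-0.3, -0.9, -3.7]
grip_width: 41.3
```

Request:
drive_tool([
  {"travel": [0, 0.007, 0], "rotation": [0, 0, 0]},
  {"travel": [0, 0, 0], "rotation": [0, 0, 0]},
  {"travel": [0, 0, 0], "rotation": [0, 0, 0]},
])

```text
time: 16.85
tcp_pos: [560.6, -179.2, 209.2]
tool_rot: [[0.985, -0.0, 0.175], [-0.175, 0.0, 0.985], [-0.0, -1.0, 0.0]]
wrist_force: [0.7, -0.1, -2.1]
grip_width: 41.4
```

Request:
drive_tool([
  {"travel": [0, 0.007, 0], "rotation": [0, 0, 0]},
  {"travel": [0, 0, 0], "rotation": [0, 0, 0]},
  {"travel": [0, 0, 0], "rotation": [0, 0, 0]},
])

```text
time: 17.15
tcp_pos: [560.6, -179.2, 207.1]
tool_rot: [[0.985, -0.0, 0.175], [-0.175, 0.0, 0.985], [-0.0, -1.0, 0.0]]
wrist_force: [-0.1, -1.0, -2.9]
grip_width: 41.9
```

```bash
python3 - <<'E'
from plan import *
s=st();im,m=snap('scene','scene11.png');t,m=load('scene11.png')
k=t[120:225,165:245];cv2.imwrite('pics/crop11.png',cv2.resize(k,None,fx=5,fy=5,interpolation=cv2.INTER_CUBIC))
E
```

```text
t 17.15 tcp [ 560.6 -179.2  207.1] F [-0.1 -1.  -2.9] w 41.9
```

View pics/crop11.png

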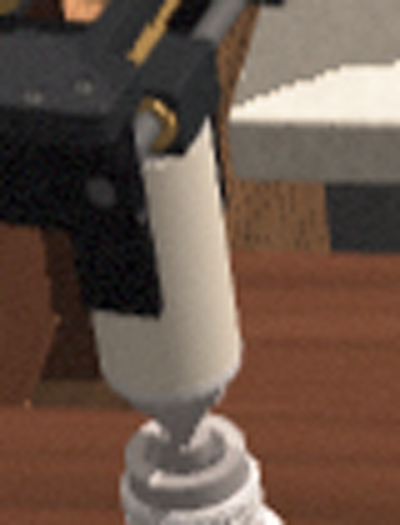

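Request:
drive_tool([
  {"travel": [0, 0.007, 0], "rotation": [0, 0, 0]},
  {"travel": [0, 0, 0], "rotation": [0, 0, 0]},
  {"travel": [0, 0, 0], "rotation": [0, 0, 0]},
])

```text
time: 17.5
tcp_pos: [560.6, -179.2, 205.0]
tool_rot: [[0.985, -0.0, 0.175], [-0.175, 0.0, 0.985], [-0.0, -1.0, 0.0]]
wrist_force: [-0.4, 0.1, -2.8]
grip_width: 41.2
```

Request:
drive_tool([
  {"travel": [0, 0.007, 0], "rotation": [0, 0, 0]},
  {"travel": [0, 0, 0], "rotation": [0, 0, 0]},
  {"travel": [0, 0, 0], "rotation": [0, 0, 0]},
])

```text
time: 17.8
tcp_pos: [560.6, -179.2, 202.9]
tool_rot: [[0.985, -0.0, 0.175], [-0.175, 0.0, 0.985], [-0.0, -1.0, 0.0]]
wrist_force: [0.7, -1.2, -3.2]
grip_width: 42.2
```

Request:
drive_tool([
  {"travel": [0, 0.007, 0], "rotation": [0, 0, 0]},
  {"travel": [0, 0, 0], "rotation": [0, 0, 0]},
  {"travel": [0, 0, 0], "rotation": [0, 0, 0]},
])

```text
time: 18.1
tcp_pos: [560.6, -179.2, 200.8]
tool_rot: [[0.985, -0.0, 0.175], [-0.175, 0.0, 0.985], [-0.0, -1.0, 0.0]]
wrist_force: [-1.2, -0.6, -2.5]
grip_width: 41.4
```

Request:
drive_tool([
  {"travel": [0, 0.007, 0], "rotation": [0, 0, 0]},
  {"travel": [0, 0, 0], "rotation": [0, 0, 0]},
  {"travel": [0, 0, 0], "rotation": [0, 0, 0]},
])

```text
time: 18.4
tcp_pos: [560.6, -179.2, 198.7]
tool_rot: [[0.985, -0.0, 0.175], [-0.175, 0.0, 0.985], [-0.0, -1.0, 0.0]]
wrist_force: [1.1, 0.7, -3.1]
grip_width: 41.6
```

Request:
drive_tool([
  {"travel": [0, 0.007, 0], "rotation": [0, 0, 0]},
  {"travel": [0, 0.007, 0], "rotation": [0, 0, 0]},
  {"travel": [0, 0, 0], "rotation": [0, 0, 0]},
  {"travel": [0, 0, 0], "rotation": [0, 0, 0]},
])

```text
time: 18.8
tcp_pos: [560.5, -179.2, 194.5]
tool_rot: [[0.985, -0.0, 0.175], [-0.175, 0.0, 0.985], [-0.0, -1.0, 0.0]]
wrist_force: [0.3, -0.4, -2.9]
grip_width: 41.6
```

Request:
drive_tool([
  {"travel": [0, 0.007, 0], "rotation": [0, 0, 0]},
  {"travel": [0, 0, 0], "rotation": [0, 0, 0]},
  {"travel": [0, 0, 0], "rotation": [0, 0, 0]},
])

```text
time: 19.1
tcp_pos: [560.6, -179.2, 192.4]
tool_rot: [[0.985, -0.0, 0.175], [-0.175, 0.0, 0.985], [-0.0, -1.0, 0.0]]
wrist_force: [0.5, -0.3, -3.6]
grip_width: 41.6
```

Request:
drive_tool([
  {"travel": [0, 0.005, 0], "rotation": [0, 0, 0]},
  {"travel": [0, 0, 0], "rotation": [0, 0, 0]},
  {"travel": [0, 0, 0], "rotation": [0, 0, 0]},
])

```text
time: 19.4
tcp_pos: [560.6, -179.2, 191.0]
tool_rot: [[0.985, -0.0, 0.175], [-0.175, 0.0, 0.985], [-0.0, -1.0, 0.0]]
wrist_force: [0.0, 0.5, -2.8]
grip_width: 41.5
```

Request:
drive_tool([
  {"travel": [0, 0.005, 0], "rotation": [0, 0, 0]},
  {"travel": [0, 0, 0], "rotation": [0, 0, 0]},
  {"travel": [0, 0, 0], "rotation": [0, 0, 0]},
])

```text
time: 19.7
tcp_pos: [560.7, -179.3, 189.9]
tool_rot: [[0.985, 0.0, 0.175], [-0.175, 0.0, 0.985], [0.0, -1.0, 0.0]]
wrist_force: [-0.3, 0.2, 0.7]
grip_width: 41.9
```

Request:
drive_tool([
  {"travel": [0, 0.005, 0], "rotation": [0, 0, 0]},
  {"travel": [0, 0, 0], "rotation": [0, 0, 0]},
  {"travel": [0, 0, 0], "rotation": [0, 0, 0]},
])

```text
time: 20.0
tcp_pos: [560.8, -179.3, 188.2]
tool_rot: [[0.985, 0.0, 0.174], [-0.174, -0.0, 0.985], [0.0, -1.0, 0.0]]
wrist_force: [-0.4, 0.4, 2.9]
grip_width: 41.4
```

Request:
drive_tool([
  {"travel": [0, 0.005, 0], "rotation": [0, 0, 0]},
  {"travel": [0, 0, 0], "rotation": [0, 0, 0]},
  {"travel": [0, 0, 0], "rotation": [0, 0, 0]},
])

```text
time: 20.3
tcp_pos: [560.8, -179.3, 187.3]
tool_rot: [[0.985, 0.001, 0.175], [-0.175, 0.0, 0.985], [0.0, -1.0, 0.0]]
wrist_force: [-1.3, 0.1, 5.1]
grip_width: 41.5
```

Request:
drive_tool([
  {"travel": [0, 0.005, 0], "rotation": [0, 0, 0]},
  {"travel": [0, 0, 0], "rotation": [0, 0, 0]},
  {"travel": [0, 0, 0], "rotation": [0, 0, 0]},
])

```text
time: 20.6
tcp_pos: [560.8, -179.3, 186.0]
tool_rot: [[0.985, 0.001, 0.175], [-0.175, 0.0, 0.985], [0.001, -1.0, 0.0]]
wrist_force: [-2.5, 1.1, 7.0]
grip_width: 41.8
```

Request:
drive_tool([
  {"travel": [0, 0.004, 0], "rotation": [0, 0, 0]},
  {"travel": [0, 0, 0], "rotation": [0, 0, 0]},
  {"travel": [0, 0, 0], "rotation": [0, 0, 0]},
])

```text
time: 20.9
tcp_pos: [560.9, -179.3, 184.7]
tool_rot: [[0.985, 0.001, 0.175], [-0.175, 0.0, 0.985], [0.001, -1.0, 0.0]]
wrist_force: [-1.6, 0.2, 5.8]
grip_width: 41.8
```

Request:
drive_tool([
  {"travel": [0, 0.004, 0], "rotation": [0, 0, 0]},
  {"travel": [0, 0, 0], "rotation": [0, 0, 0]},
  {"travel": [0, 0, 0], "rotation": [0, 0, 0]},
])

```text
time: 21.2
tcp_pos: [560.9, -179.4, 184.0]
tool_rot: [[0.985, 0.001, 0.175], [-0.175, 0.0, 0.985], [0.001, -1.0, 0.001]]
wrist_force: [-2.1, 0.7, 8.9]
grip_width: 41.7
```

```bash
python3 - <<'E'
from plan import *
s=st();im,m=snap('scene','scene12.png');t,m=load('scene12.png')
k=t[130:235,165:245];cv2.imwrite('pics/crop12.png',cv2.resize(k,None,fx=5,fy=5,interpolation=cv2.INTER_CUBIC));st()
E
```

```text
t 21.2 tcp [ 560.9 -179.4  184. ] F [-2.1  0.7  8.9] w 41.7
t 21.25 tcp [ 560.9 -179.4  184. ] F [-2.3  0.8  8.8] w 41.6
```

View pics/crop12.png

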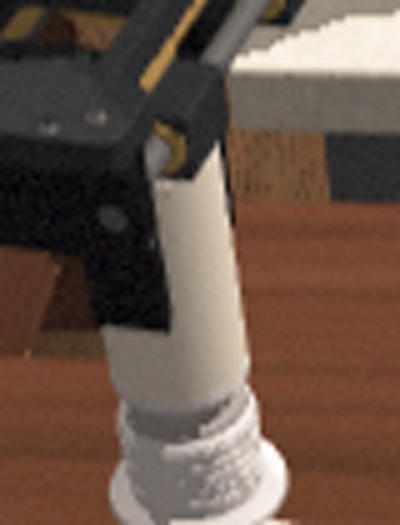

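```bash
python3 - <<'E'
import cv2,numpy as np
L=[cv2.imread(f'pics/scene{k}.png')[190:265,170:240] for k in (0,5,12)]
cv2.imwrite('pics/crop13.png',cv2.resize(np.hstack(L),None,fx=3.8,fy=3.8,interpolation=cv2.INTER_CUBIC))
E
```

```text
(no output)
```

View pics/crop13.png

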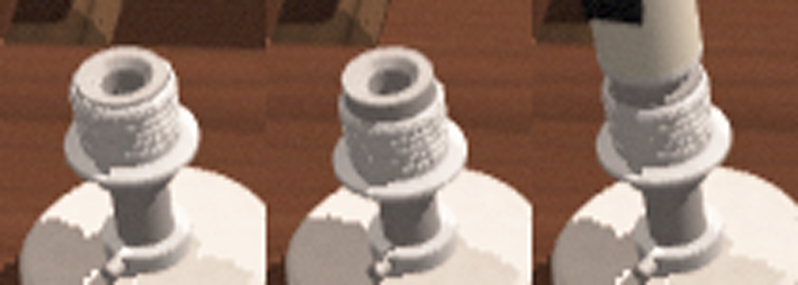

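Request:
drive_tool([
  {"travel": [0, -0.008, 0], "rotation": [0, 0, 0]},
  {"travel": [0, 0, 0], "rotation": [0, 0, 0]},
  {"travel": [0, 0, 0], "rotation": [0, 0, 0]},
])

```text
time: 21.55
tcp_pos: [560.8, -179.3, 184.9]
tool_rot: [[0.985, 0.0, 0.175], [-0.175, -0.0, 0.985], [0.0, -1.0, -0.0]]
wrist_force: [-0.9, -0.0, 1.2]
grip_width: 41.6
```

Request:
drive_tool([
  {"travel": [0, -0.004, 0], "rotation": [0, 0, 0]},
  {"travel": [0, 0, 0], "rotation": [0, 0, 0]},
  {"travel": [0, 0, 0], "rotation": [0, 0, 0]},
])

```text
time: 21.85
tcp_pos: [560.6, -179.2, 185.4]
tool_rot: [[0.985, -0.0, 0.174], [-0.174, -0.0, 0.985], [-0.0, -1.0, -0.0]]
wrist_force: [2.8, -0.8, -8.1]
grip_width: 41.7
```

Request:
drive_tool([
  {"travel": [0, 0.003, 0], "rotation": [0, 0, 0]},
  {"travel": [0, 0, 0], "rotation": [0, 0, 0]},
])

```text
time: 22.05
tcp_pos: [560.7, -179.2, 185.2]
tool_rot: [[0.985, 0.0, 0.175], [-0.175, 0.0, 0.985], [0.0, -1.0, 0.0]]
wrist_force: [2.0, -0.4, -4.9]
grip_width: 41.8
```

Request:
drive_tool([
  {"travel": [0, 0, 0], "rotation": [0, 0, 0]},
  {"travel": [0, 0, 0], "rotation": [0, 0, 0]},
  {"travel": [0, 0, 0], "rotation": [0, 0, 0]},
  {"travel": [0, 0, 0], "rotation": [0, 0, 0]},
  {"travel": [0, 0, 0], "rotation": [0, 0, 0]},
  {"travel": [0, 0, 0], "rotation": [0, 0, 0]},
], jaw=1)

```text
time: 22.65
tcp_pos: [560.6, -179.2, 185.4]
tool_rot: [[0.985, 0.0, 0.175], [-0.175, 0.0, 0.985], [0.0, -1.0, 0.0]]
wrist_force: [-0.2, 0.6, 0.2]
grip_width: 81.0
```

Request:
drive_tool([
  {"travel": [0, -0.03, 0], "rotation": [0, 0, 0]},
  {"travel": [0, -0.08, 0], "rotation": [0, 0, 0]},
  {"travel": [0, -0.1, 0], "rotation": [0, 0, 0]},
  {"travel": [0, -0.1, 0], "rotation": [0, 0, 0]},
  {"travel": [0, 0, 0], "rotation": [0, 0, 0]},
  {"travel": [0, 0, 0], "rotation": [0, 0, 0]},
])

```text
time: 23.25
tcp_pos: [560.8, -179.4, 279.3]
tool_rot: [[0.985, 0.002, 0.175], [-0.175, 0.0, 0.985], [0.002, -1.0, 0.0]]
wrist_force: [-0.3, -0.1, -0.8]
grip_width: 86.8
```

```bash
python3 - <<'E'
from plan import *
st();snap('scene','scene14.png');snap('wrist','wrist14.png')
L=[cv2.imread(f'pics/scene{k}.png')[130:265,170:240] for k in (0,5,14)]
cv2.imwrite('pics/crop14.png',cv2.resize(np.hstack(L),None,fx=3.8,fy=3.8,interpolation=cv2.INTER_CUBIC))
E
```

```text
t 23.25 tcp [ 560.8 -179.4  279.3] F [-0.3 -0.1 -0.8] w 86.8
```

View pics/crop14.png

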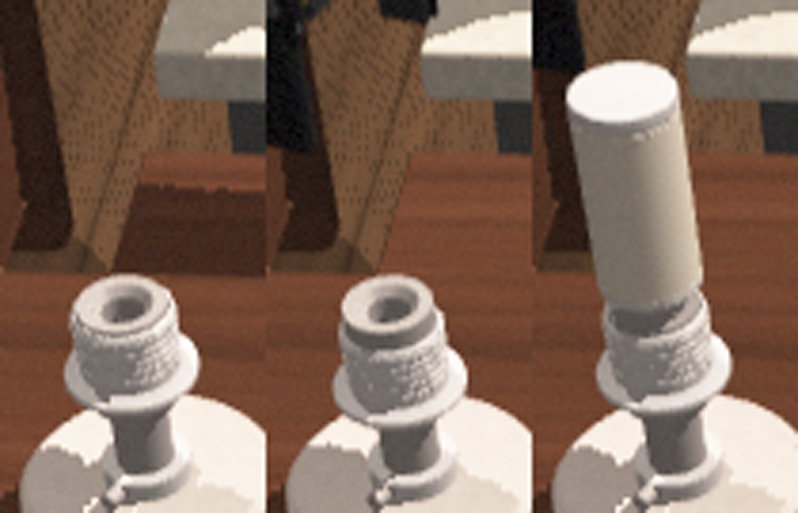

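View pics/scene14.png

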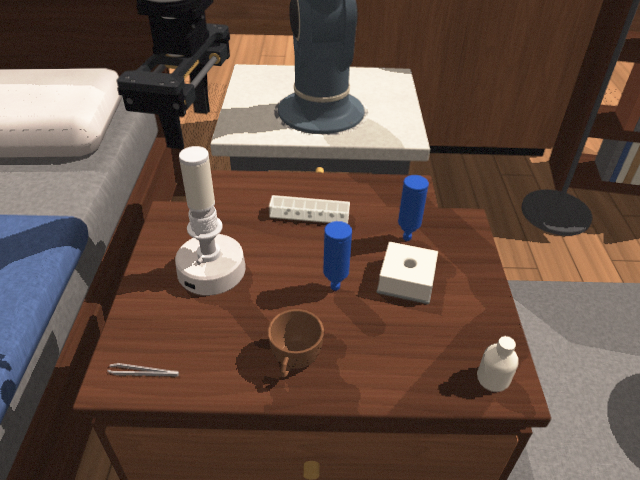

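```bash
python3 -c "
from h import *
st();print(workorder.finish_job())"
```

```text
t 23.35 tcp [ 560.  -178.9  277.5] F [ 0.3  0.7 -0.9] w 87.1
the job is handed in; nothing more can be done
None
```

The lamp is back together and locked, and the job was handed in at 23.4 s of the allowed 70 s.

- **Collar:** I pushed it down by its flange to the hard stop, with about 14.5 N read at the wrist and the barrel not squeezed. The picture after I let go showed it caught down.
- **Head:** I took the white head out of the dock and pushed its stem home in small steps, at about 9 N. The electrical contact was felt 6.5 mm before home, as expected.
- **Lock:** The collar came back up to its starting height in the scene picture. A gentle pull of about 8 N raised the head only about 1.4 mm, and then it held.
- **Release:** The gripper was open and clear, about 40 mm above the head. In the last picture the lamp stands upright and everything else is where it was, including the two blue look-alikes.

**Disagreements:** The scene camera placed points about 5 mm further out in x than the wrist camera and touch did, so I lined up on relative offsets. The arm also drifted about 1.5 mm while coming down to the bore, and I corrected that before the stem went in. No check failed.

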